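# Sweep the ring blanks into the bench pan

### The arm

A 6-joint arm with a two-finger parallel gripper is mounted at the origin on a cart in front of the work surface, level with it; the furniture and walls round the work are solid. World frame = base frame: x ahead of the robot, y to its left, z up, the work surface at z = 0. Lengths are in m, angles in degrees, forces in N, time in s.
With the tool pointing down it reaches from about 0.35 to 0.875 m from the base axis. Payload 4.2 kg.
Tool frame: the origin (TCP) lies on the centre line of the jaws, within the pads' length; the fingertips stand 25 mm ahead of it and the grasp point (between the pads) lies 6 mm ahead of it; z points along the fingers, y is the line along which they close (so a half turn about z gives the same grasp; the last joint's range is limited). The gripper opens to 87 mm and grips with 3 to 60 N. Pads are 19 mm wide; open, the fingers measure 117 mm over their backs; the gripper's body (75 mm by 190 mm) begins 51 mm behind the grasp point.
Start: joints at [81.967, 22.042, 0.453, 0, -68.411, -14.817], TCP at [0.243, 0.576, 0.248] pointing down, gripper open.
Joint ranges: [-179.83, 179.83], [-69.29, 118.12], [-61.27, 80.66], [-181.25, 117.63], [-171.15, -9.14], [-177.46, 177.46]. Speed limits (degrees/s): [159.86, 159.86, 180, 180, 180, 180].

### API

Orientations are given as a 3x3 rotation matrix whose columns are the frame's x, y, z axes.
In Python, from station import r gives the robot as it stands.
- The arm moves only by the tool move_arm, never from a script. Its argument "series" is a list of rows, each an object with "grip": the opening, from 0 (shut) to 1 (fully open); "xyz": the shift along the tool's x, y, z in mm, a list of three; "angular": the turn, a rotation vector about the tool's x, y, z in rad, a list of three. A call has 1 to 10 rows; each row is the pose to reach, as a shift and turn from the pose commanded when the call began, along the tool's axes at that moment; what a row does not reach only later rows make up. A row lasts 1/10 s, in which the tool goes at most 50 mm and 8.59 degrees, less where a joint would pass 70% of its speed; a pose out of reach is approached as far as the arm can. A call with a gripper value outside its range is refused whole. The fingers move at their own pace and stop on an object; the grip force is fixed at half the most. Time passes only in rows, so rows that repeat a pose let the fingers close. It gives the time, the measured TCP pose, the force, the opening and the grip force at its end, in the units of the state.
- r.sense(): the state, without advancing time (a new reading comes with each control period).
- r.capture(name): name is "scene" or "side" or "wrist"; returns a dict with "img" (420x560x3 uint8, red, green, blue), "camera_matrix" (3x3 intrinsics, pixels), "rvec" (rotation vector, rad) and "tvec" (3), from world to camera coordinates, as OpenCV has them; the wrist camera has in their place "hand_eye" (4x4, takes a point from camera to tool coordinates, whose origin is the TCP and whose axes are the flange's). Camera axes: x right, y down, z forward; pixel columns grow to the right and rows downward; lengths in m; the calibration is good to about 2 mm. A picture is of the moment at which its call begins: read the wrist's pose just before it. There is no depth.
- r.finish_job(): hands the job in; it is judged then, once.
The state is a dict: "time_s": time; "joints": joint angles; "joint_velocities": joint speeds; "effort": joint torques, N m; "tcp_pos": TCP position; "ee_rot": TCP orientation; "wrist_force": force on the tool from outside, world axes, zero at the start; "moment": the same for the moment, N m; "gripper_width": opening from 0.0 (shut) to 1.0 (fully open); "gripper_force": force on a finger pad.
Only numpy, scipy, OpenCV 4.12 (cv2) and the standard library are available. Lean on these libraries where they do the work, as an engineer would, in place of code of your own. Each camera call takes 0.05 s, during which the arm holds its last target. There are 200 camera calls.

### The job

Tidy the bench: with closed fingers, push the three loose ring blanks (two brass, one copper) along the mat through the open front of the red pan, until each lies wholly inside it. Only sweep them - do not pick up or lift any - and leave the solder pot, the loupe and the eraser where they are.

Things in the scene. Friction and masses are not known exactly. Their poses are not given: they have to be found in the camera images.
- mat: dark rubber bench mat, fixed, 188 x 240 mm and 5 mm thick, under the pan and the rings. Origin: centre of its underside, on the bench (top at z 5 mm). Obstacles around: upright plank 90 mm high left of the mat (y -60 to 10 mm); lamp shade 240 to 300 mm up over x > 590, y < -240 mm; torch stand 330 mm high at x 260 to 440, y 200 to 260 mm: cross above it
- pan: red sheet-metal pan with steel rim, fixed on the mat, open on top and in front. Origin: middle of the front lip's edge, at mat level; +x runs level into the pan. Inside 130 mm wide (y +-65), 72 mm deep (x 0 to 72); walls 3 mm thick, 30 mm high (16 mm at the front 18 mm). Lip ramps over 16 mm to a floor 2 mm high. Mouth faces roughly the robot's right (-y)
- ring_a: ring blank cut from brass tube, standing on its flat end like a thick washer: 24 mm outside diameter, 17 mm hole, 14 mm high, about 30 g; loose, it slides on the mat. Origin: centre of its underside
- ring_b: ring blank cut from brass tube, standing on its flat end like a thick washer: 24 mm outside diameter, 17 mm hole, 14 mm high, about 30 g; loose, it slides on the mat. Origin: centre of its underside
- ring_c: ring blank cut from copper tube, standing on its flat end like a thick washer: 24 mm outside diameter, 17 mm hole, 14 mm high, about 30 g; loose, it slides on the mat. Origin: centre of its underside
- solder_pot: small round beige ceramic pot, 48 mm diameter, 26 mm high, loose, to be left alone. Origin: centre of its underside
- loupe: folded chromed loupe lying flat, 24 x 59 x 15 mm (long along its y), loose, to be left alone. Origin: centre of its underside
- eraser: worn pale grey rubber eraser lying flat, 18 x 42 x 12 mm (long along its y), loose, to be left alone. Origin: centre of its underside
There are look-alikes about, which are no part of the job. Leave any blue or white look-alike of the ring_a alone.

How it is judged:
By the outcome, as a careful person would: the job done as asked, in the order asked, and still so for the second after the job is handed in, with the robot touching nothing.
It also fails if it takes over 54 s, if anything falls off the work surface, if the arm or the gripper's body presses on something with over 40 N, if the wrist force passes 120 N, or if a joint passes its speed limit or range.

## Working session

There is one attempt and no reset: what is moved stays moved. The work goes in short steps, Python scripts to look and compute and a tool call to move; the robot and the scene stay as the last step left them, time stands still between calls to the robot, and variables do not carry over. Pictures are saved under pics/ and viewed, at most 10 in all, crops included, and the job is handed in when it is done.

Besides the shell and the picture viewer there is one more tool, called after "Request:" as name(argument=value, ...), one argument or row to a line, values as JSON. move_arm: Moves the arm, as the interface text tells. Its arguments: {"type":"object","properties":{"series":{"type":"array"}},"required":["series"]}

```bash
mkdir -p pics; cat > h.py <<'E'
import numpy as np, cv2
from station import r
def cap(n,f):
    c=r.capture(n); cv2.imwrite('pics/'+f,cv2.cvtColor(c['img'],cv2.COLOR_RGB2BGR)); np.save('pics/'+n+'.npy',c,allow_pickle=True); return c
def ray(c,uv,z):
    R=cv2.Rodrigues(np.array(c['rvec'],float))[0]; t=np.array(c['tvec'],float).ravel()
    o=-R.T@t; d=R.T@np.linalg.inv(c['camera_matrix'])@np.array([uv[0],uv[1],1.])
    return o+d*(z-o[2])/d[2]
E
python3 - <<'E'
from h import *
for n in('scene','side'):
    c=cap(n,n+'0.png'); R=cv2.Rodrigues(np.array(c['rvec'],float))[0]; print(n,-R.T@np.ravel(c['tvec']))
s=r.sense(); print(s['time_s'],s['tcp_pos'],s['ee_rot'])
E
```

```text
scene [0.19012804 0.30331712 0.64209555]
side [ 0.47443307 -1.07240653  0.53566441]
0.1 [0.24246181 0.57550476 0.24657328] [[ 9.21480924e-01 -3.88423013e-01 -6.85535032e-04]
 [-3.88423609e-01 -9.21479088e-01 -1.84160292e-03]
 [ 8.36147577e-05  1.96327995e-03 -9.99998069e-01]]
```

View pics/scene0.png

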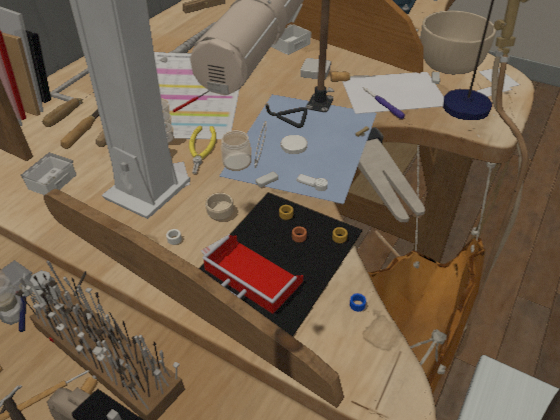

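View pics/side0.png

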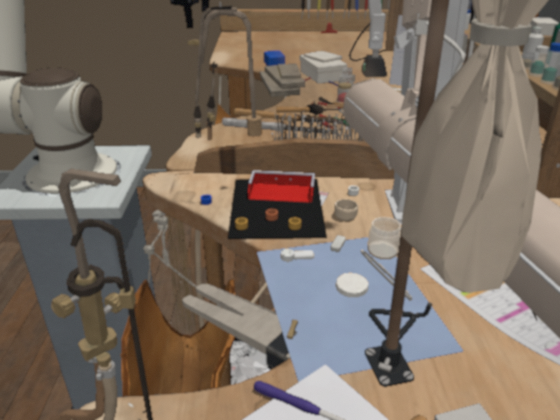

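The scene picture shows brass rings at (286,212) and (340,235), the copper one at (299,234), the pan around (252,272), a blue look-alike at (358,302) and a white one at (174,237). Next I'll measure them.

```bash
python3 - <<'E'
from h import *
S=np.load('pics/scene.npy',allow_pickle=True).item(); D=np.load('pics/side.npy',allow_pickle=True).item()
for c,pts in ((S,dict(A=(286,212),B=(340,235),C=(299,234),blue=(358,302),pot=(220,207))),(D,dict(A=(295,223),B=(241,223),C=(272,214)))):
    hsv=cv2.cvtColor(c['img'],cv2.COLOR_RGB2HSV)
    for k,p in pts.items():
        x,y=p;w=13
        sub=hsv[y-w:y+w+1,x-w:x+w+1]; m=((sub[...,1]>90)&(sub[...,2]>70)).astype(np.uint8)
        n,l,st,ce=cv2.connectedComponentsWithStats(m); i=1+np.argmax(st[1:,4]) if n>1 else 0
        bb=st[i]; uv=(bb[0]+(bb[2]-1)/2+x-w,bb[1]+(bb[3]-1)/2+y-w)
        print(k,uv,bb,(ray(c,uv,.012)*1000).round(1))
for p in [(268,195),(362,233),(294,329)]: print('mat',p,(ray(S,p,.005)*1000).round(1))
for p in [(233,181),(320,180),(324,235),(230,235)]: print('mat side',p,(ray(D,p,.005)*1000).round(1))
im=cv2.cvtColor(S['img'],cv2.COLOR_RGB2BGR)[180:330,170:370]; cv2.imwrite('pics/crop1.png',cv2.resize(im,None,fx=4,fy=4,interpolation=cv2.INTER_CUBIC))
im=cv2.cvtColor(D['img'],cv2.COLOR_RGB2BGR)[160:260,190:390]; cv2.imwrite('pics/crop2.png',cv2.resize(im,None,fx=4,fy=4,interpolation=cv2.INTER_CUBIC))
E
```

```text
A (np.float64(286.0), np.float64(211.5)) [  6   5  15  16 176] [ 512.4 -251.    12. ]
B (np.float64(339.5), np.float64(234.5)) [  5   5  16  16 195] [ 409.5 -248.8   12. ]
C (np.float64(299.0), np.float64(233.5)) [  6   5  15  16 187] [ 468.  -217.2   12. ]
blue (np.float64(357.5), np.float64(301.5)) [  5   4  16  18 198] [ 328.3 -142.    12. ]
pot (np.float64(229.5), np.float64(216.5)) [19 19  8  8 23] [ 589.3 -192.1   12. ]
A (np.float64(294.5), np.float64(222.5)) [  6   6  14  14 158] [ 513.1 -250.8   12. ]
B (np.float64(241.0), np.float64(223.0)) [  7   7  13  13 151] [ 409.8 -250.6   12. ]
C (np.float64(271.5), np.float64(214.0)) [  6   7  14  13 145] [ 468.7 -218.5   12. ]
mat (268, 195) [ 565.2 -277.4    5. ]
mat (362, 233) [ 381.2 -276.9    5. ]
mat (294, 329) [387.3 -58.8   5. ]
mat side (233, 181) [381.9 -63.1   5. ]
mat side (320, 180) [578.4 -62.    5. ]
mat side (324, 235) [ 567.5 -284.7    5. ]
mat side (230, 235) [ 390.4 -281.2    5. ]
```

View pics/crop1.png

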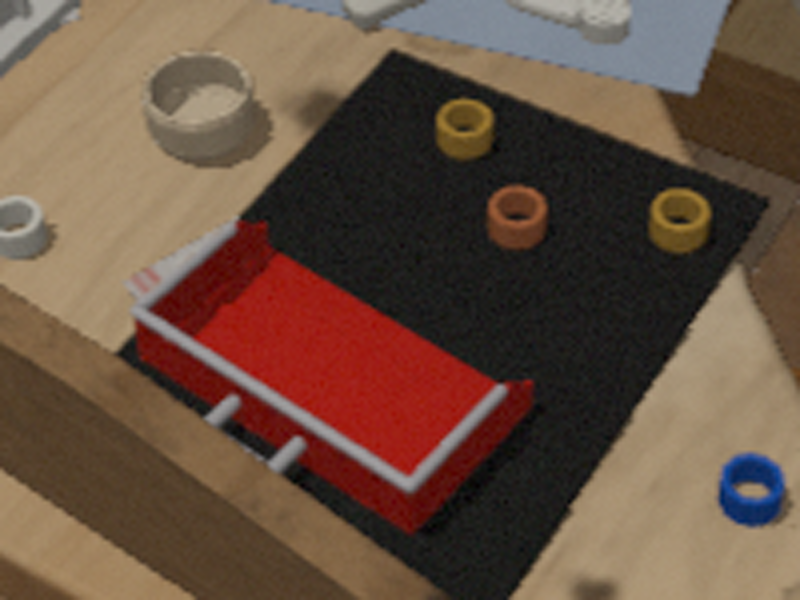

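View pics/crop2.png

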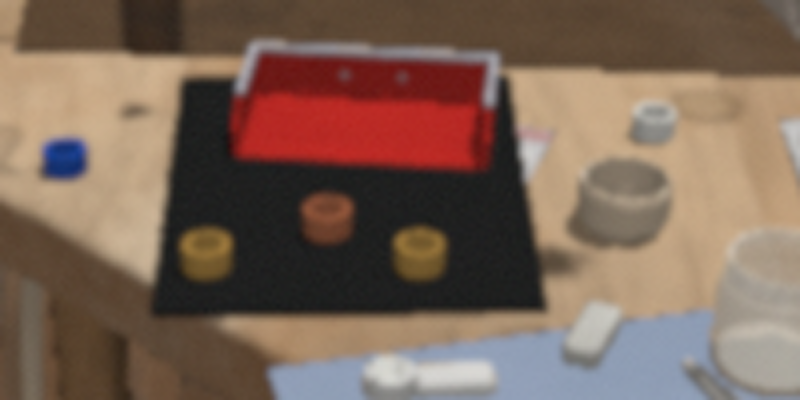

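The crops show the pan's lip ends at side-crop (232,158) and (490,172), and the rear rim corners at scene-crop (138,312) and (408,490).

```bash
python3 - <<'E'
from h import *
S=np.load('pics/scene.npy',allow_pickle=True).item(); D=np.load('pics/side.npy',allow_pickle=True).item()
sc=lambda p:(p[0]/4+170-.4,p[1]/4+180-.4); sd=lambda p:(p[0]/4+190-.4,p[1]/4+160-.4)
for n,p,z in [('lipR',(232,158),.005),('lipL',(490,172),.005),('rimR',(250,44),.035),('rimL',(499,55),.035)]: print('side',n,(ray(D,sd(p),z)*1000).round())
for n,p,z in [('lipR',(532,405),.005),('lip far',(272,252),.006),('rim far',(138,312),.035),('rim near',(408,490),.035),('plank top',(0,290),.09),('plank top2',(400,560),.09)]: print('scene',n,(ray(S,sc(p),z)*1000).round())
for n,p in [('pot',(620,240)),('eraser',(580,360)),('loupe R end',(497,380)),('loupe L',(365,395))]: print(n,(ray(D,sd(p),0)*1000).round())
E
```

```text
side lipR [ 418. -146.    5.]
side lipL [ 554. -163.    5.]
side rimR [426. -72.  35.]
side rimL [563. -88.  35.]
scene lipR [ 418. -139.    5.]
scene lip far [ 547. -154.    6.]
scene rim far [558. -82.  35.]
scene rim near [427. -64.  35.]
scene plank top [572. -31.  90.]
scene plank top2 [394.  -7.  90.]
pot [ 614. -223.    0.]
eraser [ 583. -325.    0.]
loupe R end [ 545. -340.    0.]
loupe L [ 485. -350.    0.]
```

Both views agree, and the pan's sizes check out: origin about (486,-153), turned about 6.7 degrees. Now I'll plan the moves.

```bash
cat > plan.py <<'E'
import numpy as np
from scipy.spatial.transform import Rotation as Ro
def head(h):  # heading of tool x (deg), tool z down
    a=np.radians(h); return np.array([[np.cos(a),np.sin(a),0],[np.sin(a),-np.cos(a),0],[0,0,-1.]])
def rel(p0,h0,p,h):
    R=head(h0); rv=Ro.from_matrix(R.T@head(h)).as_rotvec()
    return (R.T@(np.array(p)-np.array(p0))).round(0).tolist(), rv.round(3).tolist()
O=np.array([486,-153.]); th=np.radians(6.7)
ed=np.array([np.sin(th),np.cos(th)]); eu=np.array([np.cos(th),-np.sin(th)])
def pan(d,u,z): q=O+d*ed+u*eu; return [q[0],q[1],z]
E
python3 - <<'E'
from plan import *
s=[243,576,248];h=-22.86
for p in ([243,576,420],[420,100,420],[420,-250,420]): print(rel(s,h,p,-96.7))
for n,q in dict(A=(513,-251),B=(410,-250),C=(468.5,-218)).items(): v=np.array(q)-O; print(n,v@ed,v@eu)
E
```

```text
([0.0, 0.0, -172.0], [0.0, 0.0, 1.289])
([348.0, 370.0, -172.0], [0.0, 0.0, 1.289])
([484.0, 692.0, -172.0], [0.0, 0.0, 1.289])
A -94.18061375308965 38.249339773273775
B -105.20452902478247 -64.16390786628963
C -66.59783011923993 -9.796888455466851
```

Request:
move_arm(
  series=[
    {"grip": 0,"xyz": [0,0,-172],"angular": [0,0,0]},
    {"grip": 0,"xyz": [0,0,-172],"angular": [0,0,0]},
    {"grip": 0,"xyz": [0,0,-172],"angular": [0,0,0]},
    {"grip": 0,"xyz": [0,0,-172],"angular": [0,0,0]},
    {"grip": 0,"xyz": [348,370,-172],"angular": [0,0,0]},
    {"grip": 0,"xyz": [348,370,-172],"angular": [0,0,0]},
    {"grip": 0,"xyz": [348,370,-172],"angular": [0,0,0]},
    {"grip": 0,"xyz": [348,370,-172],"angular": [0,0,0]},
    {"grip": 0,"xyz": [348,370,-172],"angular": [0,0,0]},
    {"grip": 0,"xyz": [348,370,-172],"angular": [0,0,0]},
  ],
)

```text
time_s: 1.1
tcp_pos: [0.3472, 0.2926, 0.4193]
ee_rot: [[0.922, -0.388, -0.0], [-0.388, -0.922, -0.0], [-0.0, 0.0, -1.0]]
wrist_force: [1.0, -1.2, 0.4]
gripper_width: 0.174
gripper_force: 0.0
```

Request:
move_arm(
  series=[
    {"grip": 0,"xyz": [143,150,0],"angular": [0,0,1.289]},
    {"grip": 0,"xyz": [143,150,0],"angular": [0,0,1.289]},
    {"grip": 0,"xyz": [143,150,0],"angular": [0,0,1.289]},
    {"grip": 0,"xyz": [143,150,0],"angular": [0,0,1.289]},
    {"grip": 0,"xyz": [279,473,0],"angular": [0,0,1.289]},
    {"grip": 0,"xyz": [279,473,0],"angular": [0,0,1.289]},
    {"grip": 0,"xyz": [279,473,0],"angular": [0,0,1.289]},
    {"grip": 0,"xyz": [279,473,0],"angular": [0,0,1.289]},
    {"grip": 0,"xyz": [279,473,0],"angular": [0,0,1.289]},
    {"grip": 0,"xyz": [279,473,0],"angular": [0,0,1.289]},
  ],
)

```text
time_s: 2.1
tcp_pos: [0.4195, -0.1942, 0.4194]
ee_rot: [[-0.118, -0.993, 0.0], [-0.993, 0.118, 0.0], [-0.0, -0.0, -1.0]]
wrist_force: [1.5, 0.6, -0.9]
gripper_width: 0.0
gripper_force: 0.0
```

Request:
move_arm(
  series=[
    {"grip": 0,"xyz": [75,-61,340],"angular": [0,0,0]},
    {"grip": 0,"xyz": [75,-61,340],"angular": [0,0,0]},
    {"grip": 0,"xyz": [75,-61,340],"angular": [0,0,0]},
    {"grip": 0,"xyz": [75,-61,340],"angular": [0,0,0]},
    {"grip": 0,"xyz": [75,-61,340],"angular": [0,0,0]},
    {"grip": 0,"xyz": [75,-61,340],"angular": [0,0,0]},
    {"grip": 0,"xyz": [75,-61,340],"angular": [0,0,0]},
    {"grip": 0,"xyz": [75,-61,340],"angular": [0,0,0]},
    {"grip": 0,"xyz": [77,-99,340],"angular": [0,0,0]},
    {"grip": 0,"xyz": [77,-99,340],"angular": [0,0,0]},
  ],
)

```text
time_s: 3.1
tcp_pos: [0.5141, -0.2813, 0.0812]
ee_rot: [[-0.115, -0.993, 0.005], [-0.993, 0.115, -0.003], [0.002, -0.005, -1.0]]
wrist_force: [0.7, -0.1, 0.9]
gripper_width: 0.004
gripper_force: 0.0
```

```bash
python3 - <<'E'
from h import *
from plan import *
cap('side','side1.png'); s=r.sense(); p=s['tcp_pos']; v=np.array(p[:2])*1000-O; print(p,v@ed,v@eu,s['ee_rot'][0],s['wrist_force'])
im=cv2.imread('pics/side1.png')[130:270,190:390]; cv2.imwrite('pics/side1c.png',cv2.resize(im,None,fx=4,fy=4,interpolation=cv2.INTER_CUBIC))
E
```

```text
[ 0.51210716 -0.28063335  0.08121133] -123.715755324138 40.81994323757411 [-0.11559333 -0.99329052  0.00348151] [-0.3355918  -0.5542407   0.11292351]
```

View pics/side1c.png

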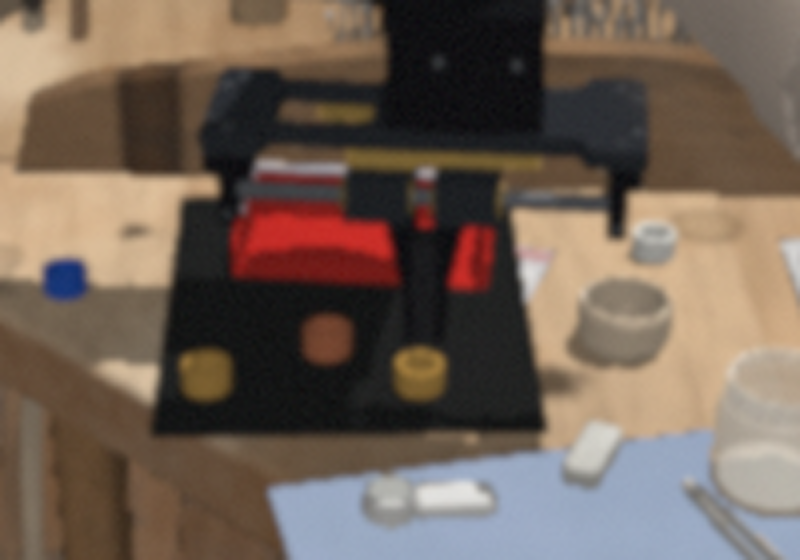

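The fingers are just behind ring A, slightly above it, and nothing has been disturbed. Lowering and pushing.

Request:
move_arm(
  series=[
    {"grip": 0,"xyz": [3,2,45],"angular": [0,0,0]},
    {"grip": 0,"xyz": [3,2,45],"angular": [0,0,0]},
    {"grip": 0,"xyz": [-6,2,45],"angular": [0,0,0]},
    {"grip": 0,"xyz": [-18,2,45],"angular": [0,0,0]},
    {"grip": 0,"xyz": [-30,2,45],"angular": [0,0,0]},
    {"grip": 0,"xyz": [-42,2,45],"angular": [0,0,0]},
    {"grip": 0,"xyz": [-54,2,45],"angular": [0,0,0]},
    {"grip": 0,"xyz": [-66,2,45],"angular": [0,0,0]},
    {"grip": 0,"xyz": [-78,2,45],"angular": [0,0,0]},
    {"grip": 0,"xyz": [-90,2,45],"angular": [0,0,0]},
  ],
)

```text
time_s: 4.15
tcp_pos: [0.5182, -0.1895, 0.0345]
ee_rot: [[-0.117, -0.993, -0.0], [-0.993, 0.117, -0.0], [0.0, 0.0, -1.0]]
wrist_force: [-0.0, -0.2, -0.2]
gripper_width: 0.006
gripper_force: 0.2
```

```bash
python3 - <<'E'
from h import *
from plan import *
cap('side','side2.png');cap('scene','scene2.png'); s=r.sense(); p=s['tcp_pos']; v=np.array(p[:2])*1000-O; print(p,v@ed,v@eu,s['ee_rot'][0],s['wrist_force'])
a=cv2.resize(cv2.imread('pics/side2.png')[160:260,210:350],None,fx=5,fy=3,interpolation=cv2.INTER_CUBIC)
b=cv2.resize(cv2.imread('pics/scene2.png')[180:330,190:374],None,fx=3.8043,fy=2,interpolation=cv2.INTER_CUBIC)[:,:700]
cv2.imwrite('pics/v2.png',np.vstack([a,b]))
E
```

```text
[ 0.51830314 -0.18914091  0.03450829] -32.12525918730018 36.299114521993765 [-1.14793050e-01 -9.93389399e-01 -2.37900927e-04] [-0.00096532 -0.31901665 -0.74642674]
```

View pics/v2.png

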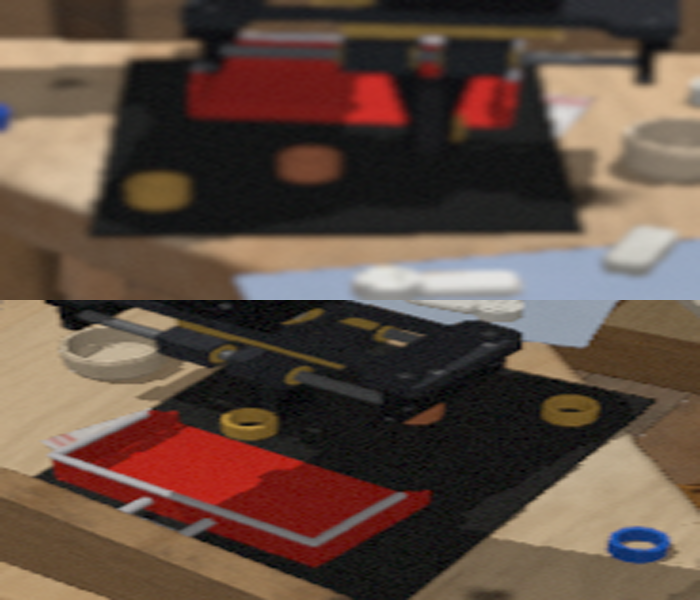

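Ring A is ahead of the fingers and entering the pan. I'll finish that push, then go behind C.

Request:
move_arm(
  series=[
    {"grip": 0,"xyz": [-12,0,-1],"angular": [0,0,0]},
    {"grip": 0,"xyz": [-24,0,-1],"angular": [0,0,0]},
    {"grip": 0,"xyz": [-36,0,-1],"angular": [0,0,0]},
    {"grip": 0,"xyz": [-46,0,-1],"angular": [0,0,0]},
    {"grip": 0,"xyz": [-46,0,-1],"angular": [0,0,0]},
    {"grip": 0,"xyz": [-36,0,-1],"angular": [0,0,0]},
    {"grip": 0,"xyz": [-30,0,-45],"angular": [0,0,0]},
    {"grip": 0,"xyz": [66,46,-45],"angular": [0,0,0]},
    {"grip": 0,"xyz": [66,46,-45],"angular": [0,0,0]},
    {"grip": 0,"xyz": [66,46,-45],"angular": [0,0,0]},
  ],
)

```text
time_s: 5.25
tcp_pos: [0.4612, -0.2543, 0.0796]
ee_rot: [[-0.123, -0.992, -0.002], [-0.992, 0.123, 0.001], [-0.0, 0.002, -1.0]]
wrist_force: [0.1, -0.4, 0.8]
gripper_width: 0.003
gripper_force: 0.0
```

```bash
python3 - <<'E'
from h import *
from plan import *
cap('scene','scene3.png'); s=r.sense(); p=s['tcp_pos']; v=np.array(p[:2])*1000-O; print(s['time_s'],p,v@ed,v@eu,s['ee_rot'][0],s['wrist_force'])
cv2.imwrite('pics/v3.png',cv2.resize(cv2.imread('pics/scene3.png')[180:330,190:374],None,fx=3.8,fy=3.8,interpolation=cv2.INTER_CUBIC))
E
```

```text
5.3 [ 0.46211391 -0.25384878  0.07953506] -102.94685370251128 -11.956859238077508 [-1.22306098e-01 -9.92491942e-01 -9.81622389e-04] [-0.84955663 -0.59305963 -0.3253899 ]
```

View pics/v3.png

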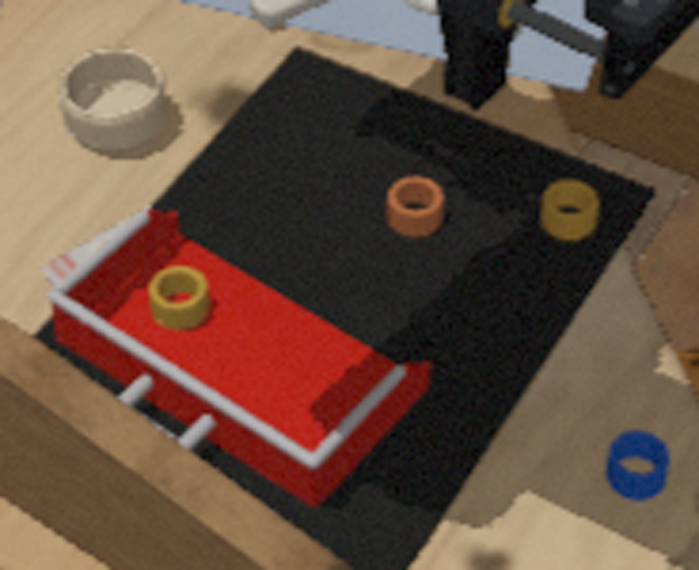

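Ring A lies inside the pan at crop (180,297). Now pushing C.

Request:
move_arm(
  series=[
    {"grip": 0,"xyz": [0,-2,44],"angular": [0,0,0]},
    {"grip": 0,"xyz": [0,-2,44],"angular": [0,0,0]},
    {"grip": 0,"xyz": [-12,-2,44],"angular": [0,0,0]},
    {"grip": 0,"xyz": [-24,-2,44],"angular": [0,0,0]},
    {"grip": 0,"xyz": [-36,-2,44],"angular": [0,0,0]},
    {"grip": 0,"xyz": [-48,-2,44],"angular": [0,0,0]},
    {"grip": 0,"xyz": [-60,-2,44],"angular": [0,0,0]},
    {"grip": 0,"xyz": [-72,-2,44],"angular": [0,0,0]},
    {"grip": 0,"xyz": [-84,-2,44],"angular": [0,0,0]},
    {"grip": 0,"xyz": [-96,-2,44],"angular": [0,0,0]},
  ],
)

```text
time_s: 6.3
tcp_pos: [0.478, -0.1546, 0.0356]
ee_rot: [[-0.117, -0.993, 0.0], [-0.993, 0.117, -0.0], [0.0, -0.0, -1.0]]
wrist_force: [0.2, -0.4, 0.1]
gripper_width: 0.007
gripper_force: 0.1
```

```bash
python3 - <<'E'
from h import *
from plan import *
s=r.sense(); p=s['tcp_pos']; v=np.array(p[:2])*1000-O; print(s['time_s'],p,v@ed,v@eu,s['ee_rot'][0],s['wrist_force'])
E
```

```text
6.3 [ 0.47800771 -0.15463302  0.03561207] -2.554329327269406 -7.747180910056631 [-1.16546636e-01 -9.93185220e-01  2.49371282e-05] [ 0.15761366 -0.3901681   0.11044644]
```

Request:
move_arm(
  series=[
    {"grip": 0,"xyz": [-8,0,0],"angular": [0,0,0]},
    {"grip": 0,"xyz": [-15,0,0],"angular": [0,0,0]},
    {"grip": 0,"xyz": [-15,0,0],"angular": [0,0,0]},
    {"grip": 0,"xyz": [-5,0,0],"angular": [0,0,0]},
    {"grip": 0,"xyz": [0,0,-45],"angular": [0,0,0]},
    {"grip": 0,"xyz": [133,62,-45],"angular": [0,0,0.186]},
    {"grip": 0,"xyz": [133,62,-45],"angular": [0,0,0.186]},
    {"grip": 0,"xyz": [133,62,-45],"angular": [0,0,0.186]},
    {"grip": 0,"xyz": [133,62,-45],"angular": [0,0,0.186]},
    {"grip": 0,"xyz": [133,62,-45],"angular": [0,0,0.186]},
  ],
)

```text
time_s: 7.3
tcp_pos: [0.3997, -0.2822, 0.0805]
ee_rot: [[-0.302, -0.953, -0.0], [-0.953, 0.302, 0.0], [-0.0, 0.0, -1.0]]
wrist_force: [0.2, 0.1, -0.1]
gripper_width: 0.004
gripper_force: 0.0
```

```bash
python3 - <<'E'
from h import *
from plan import *
cap('scene','scene4.png'); s=r.sense(); p=s['tcp_pos']; v=np.array(p[:2])*1000-O; print(s['time_s'],p,v@ed,v@eu,s['ee_rot'][0],s['wrist_force'])
cv2.imwrite('pics/v4.png',cv2.resize(cv2.imread('pics/scene4.png')[180:330,190:374],None,fx=3.8,fy=3.8,interpolation=cv2.INTER_CUBIC))
b=np.array([-105.,-64]); q=np.array([v@ed,v@eu]); a=np.radians(10.7); f=np.array([np.cos(a),np.sin(a)]); n=np.array([-f[1],f[0]])
print('B ahead',(b-q)@f,'side(u+)',(b-q)@n)
E
```

```text
7.35 [ 0.40048007 -0.28139352  0.08055812] -137.49434687472552 -69.95611966868198 [-3.00100842e-01 -9.53907454e-01  2.33288662e-04] [-0.0050835   0.06673349  0.56346526]
B ahead 33.03521363414797 side(u+) -0.1805559992031662
```

View pics/v4.png

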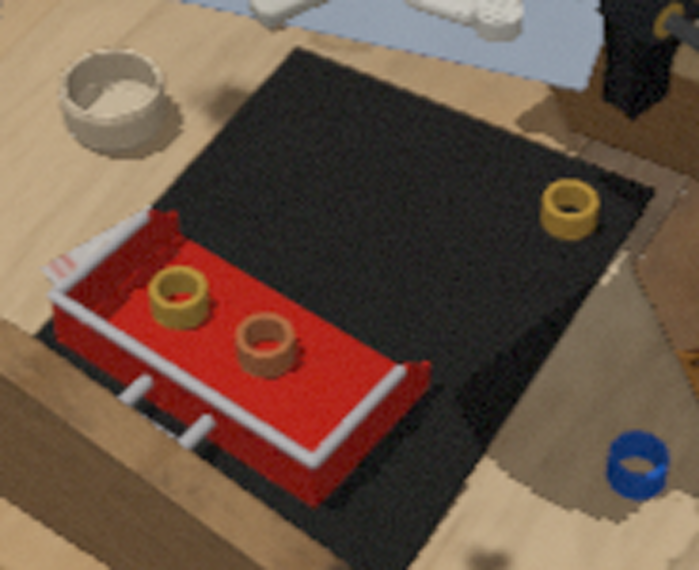

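C is inside at crop (266,345), and the fingers are lined up behind B. Pushing B.

Request:
move_arm(
  series=[
    {"grip": 0,"xyz": [0,0,45],"angular": [0,0,0]},
    {"grip": 0,"xyz": [0,0,45],"angular": [0,0,0]},
    {"grip": 0,"xyz": [-12,0,45],"angular": [0,0,0]},
    {"grip": 0,"xyz": [-24,0,45],"angular": [0,0,0]},
    {"grip": 0,"xyz": [-36,0,45],"angular": [0,0,0]},
    {"grip": 0,"xyz": [-48,0,45],"angular": [0,0,0]},
    {"grip": 0,"xyz": [-60,0,45],"angular": [0,0,0]},
    {"grip": 0,"xyz": [-72,0,45],"angular": [0,0,0]},
    {"grip": 0,"xyz": [-84,0,45],"angular": [0,0,0]},
    {"grip": 0,"xyz": [-96,0,45],"angular": [0,0,0]},
  ],
)

```text
time_s: 8.35
tcp_pos: [0.4298, -0.1879, 0.0356]
ee_rot: [[-0.298, -0.955, 0.0], [-0.955, 0.298, -0.0], [0.0, -0.0, -1.0]]
wrist_force: [0.2, -0.7, -0.1]
gripper_width: 0.008
gripper_force: 0.2
```

```bash
python3 - <<'E'
from h import *
from plan import *
cap('scene','scene5.png'); s=r.sense(); p=s['tcp_pos']; v=np.array(p[:2])*1000-O; print(s['time_s'],p,v@ed,v@eu,s['ee_rot'][0],s['wrist_force'])
cv2.imwrite('pics/v5.png',cv2.resize(cv2.imread('pics/scene5.png')[180:330,190:374],None,fx=3.8,fy=3.8,interpolation=cv2.INTER_CUBIC))
E
```

```text
8.4 [ 0.43028396 -0.18707432  0.03564183] -40.34204856072431 -51.36005906258453 [-2.96976812e-01 -9.54884552e-01  5.16026209e-04] [-0.201961    0.66413878  0.13400391]
```

View pics/v5.png

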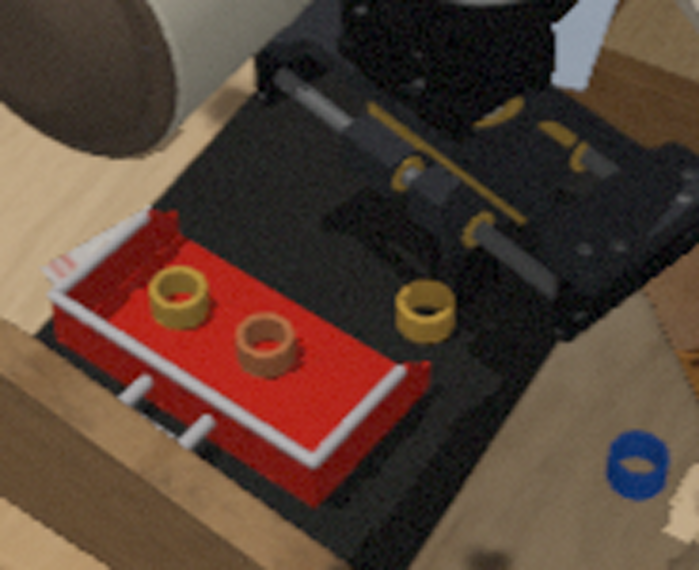

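B is at crop (425,311), in front of the fingers, and will clear the side wall. Finishing the push and retreating.

Request:
move_arm(
  series=[
    {"grip": 0,"xyz": [-12,0,0],"angular": [0,0,0]},
    {"grip": 0,"xyz": [-24,0,0],"angular": [0,0,0]},
    {"grip": 0,"xyz": [-36,0,0],"angular": [0,0,0]},
    {"grip": 0,"xyz": [-46,0,0],"angular": [0,0,0]},
    {"grip": 0,"xyz": [-52,0,0],"angular": [0,0,0]},
    {"grip": 0,"xyz": [-52,0,0],"angular": [0,0,0]},
    {"grip": 0,"xyz": [-42,0,0],"angular": [0,0,0]},
    {"grip": 0,"xyz": [-30,0,-45],"angular": [0,0,0]},
    {"grip": 0,"xyz": [60,0,-100],"angular": [0,0,0]},
    {"grip": 0,"xyz": [60,0,-100],"angular": [0,0,0]},
  ],
)

```text
time_s: 9.4
tcp_pos: [0.4123, -0.2432, 0.134]
ee_rot: [[-0.297, -0.955, 0.001], [-0.955, 0.297, -0.0], [-0.0, -0.001, -1.0]]
wrist_force: [1.8, -0.2, -0.4]
gripper_width: 0.008
gripper_force: 0.0
```

Request:
move_arm(
  series=[
    {"grip": 0,"xyz": [30,0,-40],"angular": [0,0,0]},
    {"grip": 0,"xyz": [30,0,-40],"angular": [0,0,0]},
    {"grip": 0,"xyz": [30,0,-40],"angular": [0,0,0]},
  ],
)

```text
time_s: 9.7
tcp_pos: [0.4031, -0.2717, 0.1734]
ee_rot: [[-0.302, -0.953, 0.002], [-0.953, 0.302, 0.0], [-0.001, -0.002, -1.0]]
wrist_force: [-0.1, -0.7, 0.1]
gripper_width: 0.004
gripper_force: 0.0
```

```bash
python3 - <<'E'
from h import *
from plan import *
cs=cap('scene','scene6.png');cap('side','side6.png'); s=r.sense(); print(s['time_s'],s['tcp_pos'],s['wrist_force'])
a=cv2.resize(cv2.imread('pics/side6.png')[160:260,190:390],None,fx=3.5,fy=2.4)
b=cv2.resize(cv2.imread('pics/scene6.png')[180:330,170:370],None,fx=3.5,fy=2.4,interpolation=cv2.INTER_CUBIC)
cv2.imwrite('pics/v6.png',np.vstack([b,a[:240]]))
E
```

```text
9.8 [ 0.40276228 -0.27025265  0.17167905] [ 0.22632325 -0.56561919 -1.10979541]
```

View pics/v6.png

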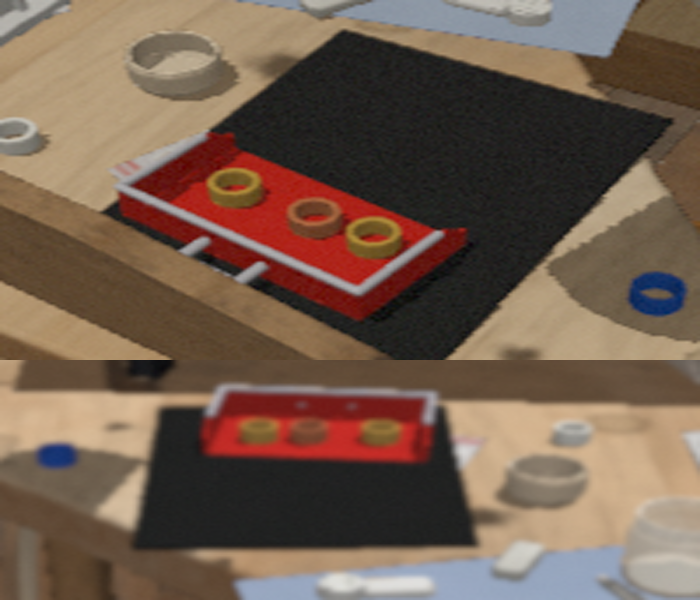

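All three rings lie well behind the lip in both views, and the pot, loupe and eraser haven't moved. Handing in.

```bash
python3 -c "
from station import r
print(r.finish_job())"
```

```text
the job is handed in; nothing more can be done
None
```

I swept all three ring blanks into the red pan with closed fingers. They lie wholly inside it in both final camera views, the pot, loupe and eraser look unmoved, and I handed the job in at about 10 s.

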